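# Fit new plug-in modules to the aquarium switch panel

## Task

The pump switch panel in the aquarium stand is getting its new plug-in modules: throw its main toggle off (towards the panel's near edge) first, then slide every grey module up out of the slotted white rack and push each down into an empty spring clip on the panel, upright and centred, until it snaps fully home, and only then throw the main toggle back on (fully towards the clips). Also clear every worn-out black timer block off the liner into the open drawer, at any time during the job, and leave the feeding cone, suction cup, driftwood and jar where they are.

Things in the scene. Friction and masses are not known exactly. Their poses are not given: they have to be found in the camera images.
- panel: Fixed aluminium switch-panel box, 170 (its x) x 210 (its y) x 40 mm high, lying on the liner. Origin: centre of the underside, z up. On its top: three spring clips side by side 70 mm apart along its y on the half away from the robot (+x), and the main toggle on the near half (-x), its axis at x = -48, y = +35 mm.
- seat0 (a point): Floor of spring clip 0 (middle of it), 44 mm above the liner, on the panel's -y side; panel's axes. A clip is two sprung steel bars, 56 mm long along x, 8 mm thick, centres 12.8 mm above this point, 6 mm apart at rest. A module (width along x) goes in from above: its bead meets the bars with its bottom about 14 mm up, spreads them and snaps through to rest on this floor.
- seat1 (a point): Floor of spring clip 1, the middle one, as seat0. The push peaks at about 12 N, a few N either way. The module must be within about 3 mm of the middle across the bars (y) to enter; along them (x) within 8 mm is centred.
- seat2 (a point): Floor of spring clip 2, on the panel's +y side, as seat0 and seat1. The black base plate of each clip is 66 x 50 mm.
- main (a joint): Main toggle, rad: 0 = off, leaning 0.5 rad towards the panel's near edge (-x); 1.0 = on, leaning 0.5 rad towards the clips (+x). Hinge along the panel's y, 62 mm above the liner. It moves with about 1 to 2 N at the tip and stays where it is left. Starts on.
- main_tip (a point): Centre of the toggle's 26 mm steel ball end, 55 mm from the hinge, so about 110 mm above the liner. The stem is 10 mm thick; the block under it is 70 (x) x 50 (y) mm, its top 65 mm above the liner.
- rack: Fixed white plastic rack, 90 (its x) x 190 (its y) x 32 mm high, with three slots 64 x 14 mm, 28 mm deep, 70 mm apart along its y, long side along its x. Origin: centre of the underside.
- module0: Grey flat plug-in module, 60 (x) x 12 (y) x 80 mm tall (z), 35 to 70 g; all are alike. Origin: middle of its bottom edge, a round bead 12 mm thick and tall; above it a groove narrows it to 5 mm from 11 to 19 mm up, where the clip bars lie when it is home. Starts standing loosely in a rack slot, bottom 4 mm above the liner, 52 mm showing above the rack. May be absent.
- module1: Grey flat plug-in module, 60 (x) x 12 (y) x 80 mm tall (z), 35 to 70 g; all are alike. Origin: middle of its bottom edge, a round bead 12 mm thick and tall; above it a groove narrows it to 5 mm from 11 to 19 mm up, where the clip bars lie when it is home. Starts standing loosely in a rack slot, bottom 4 mm above the liner, 52 mm showing above the rack. May be absent.
- module2: Grey flat plug-in module, 60 (x) x 12 (y) x 80 mm tall (z), 35 to 70 g; all are alike. Origin: middle of its bottom edge, a round bead 12 mm thick and tall; above it a groove narrows it to 5 mm from 11 to 19 mm up, where the clip bars lie when it is home. Starts standing loosely in a rack slot, bottom 4 mm above the liner, 52 mm showing above the rack. May be absent.
- unit_drawer0 (a joint): Drawer of the low white cabinet (200 wide, 75 mm high), in m: how far it is pulled out (starts about 0.11 out; fully out is 0.1176). It slides stiffly if pushed; it may stay open.
- tray (a point): Middle of the open part of the drawer's floor, 22 mm above the liner; the drawer's axes, -x to its front (the side of the robot). The open part is about 85 mm (x) by 155 mm (y); drawer sides are 31 mm above its floor, its front 40 mm, and the cabinet top behind it (beginning about 44 mm to +x) is 53 mm above its floor.
- old0: Worn-out timer block, black, 56 (its x) x 34 (its y) x 24 mm high with a pale disc on top and two short brass prongs at its +x end, 40 to 85 g. Origin: centre of its underside. Lies flat on the liner in front of the drawer.
- old1: Worn-out timer block, black, 56 (its x) x 34 (its y) x 24 mm high with a pale disc on top and two short brass prongs at its +x end, 40 to 85 g. Origin: centre of its underside. Lies flat on the liner in front of the drawer.
- cone: Clear plastic feeding cone, 72 mm wide, 75 mm tall; not to be disturbed. Origin: centre of underside.
- cup: Black hard-silicone suction cup, 44 mm wide, 22 mm tall; not to be disturbed. Origin: centre of underside.
- driftwood: Brown ceramic driftwood replica, about 150 x 50 x 85 mm; not to be disturbed. Origin: centre of underside.
- jar: Small closed glass jar, 48 mm wide, 60 mm tall; not to be disturbed. Origin: centre of underside.
Things that resemble listed ones, but are neither listed nor needed, are in the scene too. Leave any blue or green look-alike of the old1 alone.

How it is judged:
By the outcome, as a careful person would: the job done as asked, in the order asked, and still so for the second after the job is handed in, with the robot touching nothing.
Of module0, module1, module2 only 2 to 3 are there at a start; the rules pass over those that are not, and their reading is None.
At some moment in a run one of old0, old1 may be knocked a few centimetres aside while the robot is not near it.
It also fails if it takes over 208 s, if anything falls off the work surface, if the arm or the gripper's body presses on something with over 40 N, if the wrist force passes 120 N, or if a joint passes its speed limit or range.

## Robot

A 7-joint arm with a two-finger parallel gripper is mounted at the origin on the work surface. World frame = base frame: x ahead of the robot, y to its left, z up, the work surface at z = 0. Lengths are in m, angles in rad, forces in N, time in s.
With the tool pointing down it reaches from about 0.4 to 0.85 m from the base axis. Payload 4.5 kg.
Tool frame: the origin (TCP) lies at the very end of the fingers, on their centre line; the grasp point (between the pads) lies 19 mm behind it; z points along the fingers, y is the line along which they close (so a half turn about z gives the same grasp; the last joint's range is limited). The gripper opens to 88 mm and grips with 3 to 60 N. Pads are 18 mm wide; open, the fingers measure 123 mm over their backs; the gripper's body (75 mm by 187 mm) begins 45 mm behind the grasp point.
Start: joints at [1.189, 0.689, -0.195, 1.565, 0.157, 0.902, -0.215], TCP at [0.252, -0.572, 0.239] pointing down, gripper open.
Joint ranges: [-3.01, 3.01], [-0.46, 2.08], [-1.47, 1.51], [0.13, 2.56], [-1, 4.14], [0.04, 2.09], [-2.66, 2.66]. Speed limits (rad/s): [2.57, 2.57, 3.14, 3.14, 3.14, 3.14, 3.14].

## Interface

Orientations are given as a unit quaternion [x, y, z, w].
In Python, from plant import r gives the robot as it stands. The module is installed in compiled form; this text tells all that it offers.
- The arm moves only by the tool step_arm, never from a script. Its argument "increments" is a list of rows, each a list of 2 entries, a list of its own where there are three numbers: the shift along the world's x, y, z in cm, then the turn, a rotation vector about the world's x, y, z in degrees. A call has exactly 10 rows; each row shifts and turns the commanded pose from where the row before left it; what a row does not reach is not made up. A row lasts 1/10 s, in which the tool goes at most 50 mm and 8.59 degrees, less where a joint would pass 70% of its speed; a pose out of reach is approached as far as the arm can. A call is refused whole if a number of a shift passes 5 or a number of a turn 8.59, either way. A call with a gripper value outside its range is refused whole. "fingers" is the opening, from 0 (shut) to 1 (fully open), set as the call begins (left out, the last holds). The fingers move at their own pace and stop on an object; "grip_force" is the grip in N (left out, the last holds). Time passes only in rows, so rows that do not move let the fingers close, or fill a call up. It gives the time, the measured TCP pose, the force, the opening and the grip force at its end, in the units of the state.
- r.get_state(): the state, without advancing time (a new reading comes with each control period).
- r.snapshot(name): name is "scene" or "top"; returns (picture, depth): 384x512x3 uint8, red, green, blue; 384x512 float32, m along the optical axis (not along the pixel's ray), 0 where there is no reading.
- r.calibration(name): a dict with "fov_y" (degrees; the focal length in pixels is half the picture's height over the tangent of half this angle, whatever the lens; pixels are square), "cx", "cy" (the principal point, pixels), "R" (3x3) and "t" (3): a world point X has camera coordinates R X + t. Camera axes: x right, y down, z forward; pixel columns grow to the right and rows downward; lengths in m; the calibration is good to about 2 mm. A picture is of the moment at which its call begins. calibration takes no time and is no camera call.
- r.finish_job(): hands the job in; it is judged then, once.
The state is a dict: "clock": time; "q": joint angles; "qd": joint speeds; "joint_torque": joint torques, N m; "tool_pos": TCP position; "eef_rot": TCP orientation; "contact_force": force on the tool from outside, world axes, zero at the start; "moment": the same for the moment, N m; "opening": opening from 0.0 (shut) to 1.0 (fully open); "finger_force": force on a finger pad.
Only numpy, scipy, OpenCV 4.12 (cv2) and the standard library are available. Lean on these libraries where they do the work, as an engineer would, in place of code of your own. Each camera call takes 0.05 s, during which the arm holds its last target. There are 200 camera calls.

## Working session

There is one attempt and no reset: what is moved stays moved. The work goes in short steps, Python scripts to look and compute and a tool call to move; the robot and the scene stay as the last step left them, time stands still between calls to the robot, and variables do not carry over. Pictures are saved under pics/ and viewed, at most 14 in all, crops included, and the job is handed in when it is done.

Besides the shell and the picture viewer there is one more tool, called after "Request:" as name([rows], argument=value, ...), one row to a line, values as JSON. step_arm: Moves the arm, as the interface text tells. Its arguments: {"type":"object","properties":{"increments":{"type":"array","items":{"type":"array"}},"fingers":{"type":"number"},"grip_force":{"type":"number"}},"required":["increments"]}

```bash
mkdir -p pics
cat > h.py <<'E'
import numpy as np, cv2
from plant import r
def cal(n):
    c=r.calibration(n); f=192/np.tan(np.radians(c["fov_y"])/2)
    return f,c["cx"],c["cy"],np.array(c["R"]),np.array(c["t"])
def ray(n,u,v,z):
    f,cx,cy,R,t=cal(n); d=R.T@np.array([(u-cx)/f,(v-cy)/f,1]); o=-R.T@t
    return o+d*(z-o[2])/d[2]
def proj(n,X):
    f,cx,cy,R,t=cal(n); c=R@np.array(X)+t
    return np.array([cx+f*c[0]/c[2],cy+f*c[1]/c[2]])
def cloud(n,D):
    f,cx,cy,R,t=cal(n); v,u=np.mgrid[:384,:512]
    P=np.stack([(u-cx)/f*D,(v-cy)/f*D,D],-1)
    return (P-t)@R
def snap(n,name):
    im,D=r.snapshot(n); cv2.imwrite(f"pics/{name}.png",im[:,:,::-1]); np.savez(f"pics/{name}.npz",im=im,D=D); return im,D
def load(name):
    z=np.load(f"pics/{name}.npz"); return z["im"],z["D"]
E
python3 - <<'E'
from h import *
for n in("scene","top"):
    snap(n,n+"0"); f,cx,cy,R,t=cal(n); print(n,f,cx,cy,-R.T@t,R.round(3).tolist())
s=r.get_state(); print(s)
E
```

```text
scene 373.2624767303299 252.06535118800363 185.56725077336617 [1.49426365 0.20091714 0.91531462] [[-0.197, 0.98, 0.007], [0.642, 0.134, -0.755], [-0.741, -0.144, -0.656]]
top 428.04992923397066 251.94602703944875 192.116041956213 [0.34332473 0.05357286 1.38312773] [[-0.015, -1.0, 0.025], [-0.989, 0.011, -0.15], [0.15, -0.027, -0.988]]
{'clock': 0.1, 'q': array([ 1.18878038,  0.68992054, -0.19450613,  1.56623049,  0.15732296,
        0.9025272 , -0.2151262 ]), 'qd': array([-0.00127285, -0.00263429,  0.00044515, -0.00340083, -0.00109943,
       -0.00267583, -0.00030811]), 'joint_torque': array([-2.84212263e-03, -5.28493595e+01, -1.27152286e+00, -1.53837579e+01,
       -5.26129582e-02,  1.97774454e-03,  5.01028876e-05]), 'tool_pos': array([ 0.2521745 , -0.57124039,  0.2379797 ]), 'eef_rot': array([ 9.78459117e-01,  2.06438950e-01, -2.48211204e-04, -8.09328112e-04]), 'contact_force': array([-0.44434452,  0.53656386,  0.43854682]), 'moment': array([-0.0227636 ,  0.00636793,  0.00962063]), 'finger_force': 0.0, 'opening': 1.002073118430144}
```

View pics/scene0.png

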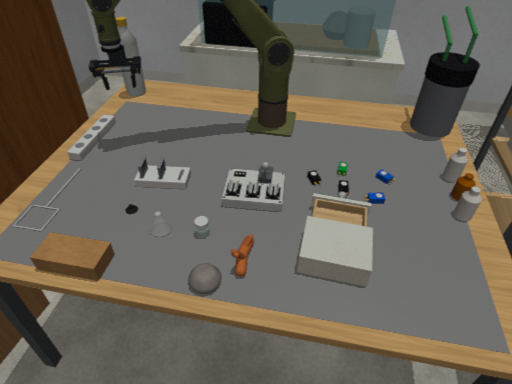

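View pics/top0.png

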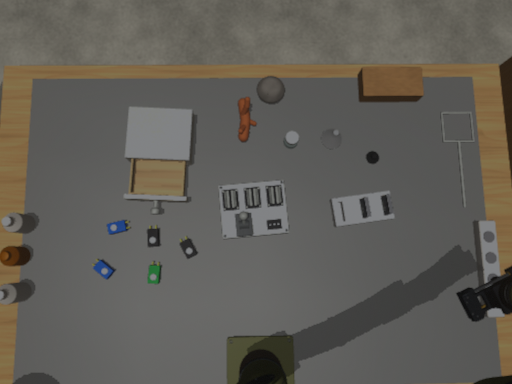

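The top view shows the panel at (253,209), its toggle at (243,222), and clips at (231,200), (253,198) and (275,196). The rack is at (362,209), with dark module tops at (365,207) and (387,205) and an empty slot at (341,211). The drawer is at (157,180).

Candidates for the old blocks are black (153,237), black (188,247), blue (117,227), blue (103,269), green (154,273), plus the black cup at (372,157). I choose the two black ones with brass prongs and will check them in a close crop.

Run:
```python
from h import *
im,D=load("top0"); a=cv2.resize(im[140:260,80:240],None,fx=4,fy=4,interpolation=cv2.INTER_CUBIC)
b=cv2.resize(im[170:250,210:410],None,fx=4,fy=4,interpolation=cv2.INTER_CUBIC)
cv2.imwrite("pics/a.png",a[:,:,::-1]); cv2.imwrite("pics/b.png",b[:,:,::-1])
P=cloud("top",D)
for m in [(253,225),(243,215),(231,200),(365,207),(387,205),(341,211),(353,209),(153,237),(188,247),(157,180),(300,300)]:
    print(m,P[m[1],m[0]].round(4))
im,D=load("scene0"); P=cloud("scene",D)
c=cv2.resize(im[140:240,120:300],None,fx=4,fy=4,interpolation=cv2.INTER_CUBIC);cv2.imwrite("pics/c.png",c[:,:,::-1])
for m in [(265,167),(144,163),(163,165)]: print(m,P[m[1],m[0]].round(4))
```

```text
(253, 225) [0.4422 0.0157 0.0393]
(243, 215) [0.4656 0.0472 0.1266]
(231, 200) [0.5199 0.0838 0.0559]
(365, 207) [ 0.4903 -0.3298  0.0789]
(387, 205) [ 0.4949 -0.3962  0.086 ]
(341, 211) [ 0.4867 -0.2726  0.0035]
(353, 209) [ 0.4894 -0.3041  0.0341]
(153, 237) [0.4095 0.3296 0.0275]
(188, 247) [0.377  0.221  0.0191]
(157, 180) [0.5917 0.3213 0.0233]
(300, 300) [ 0.2067 -0.1299  0.0027]
(265, 167) [0.4842 0.0499 0.1155]
(144, 163) [ 0.5006 -0.398   0.0745]
(163, 165) [ 0.4918 -0.3283  0.0697]
```

View pics/a.png

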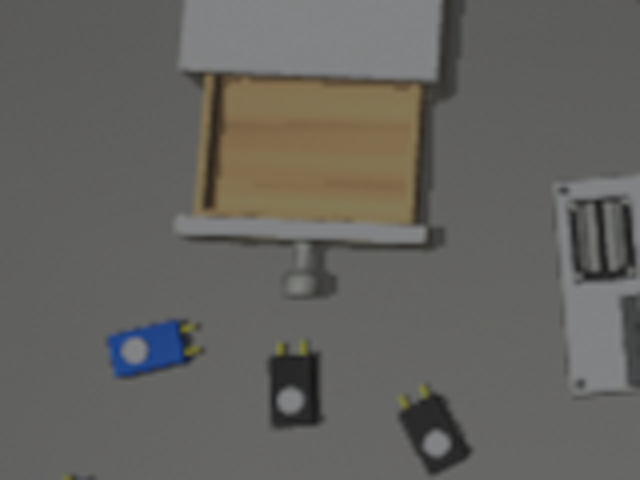

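View pics/b.png

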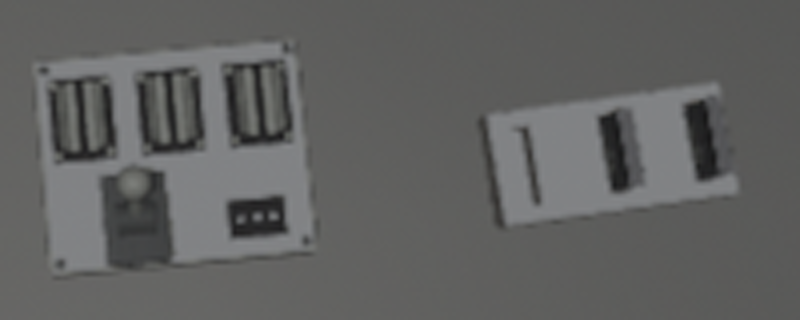

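View pics/c.png

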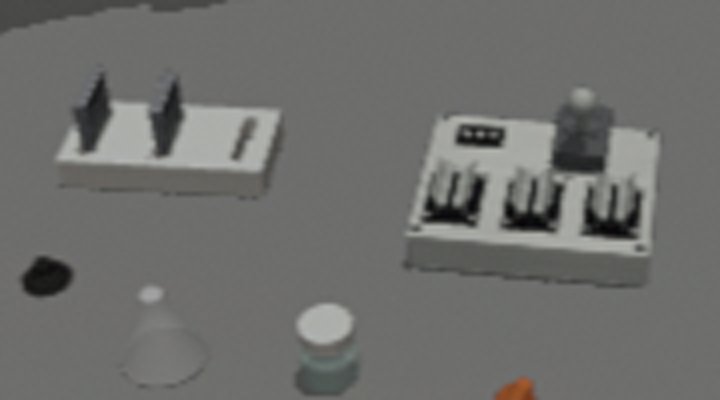

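Crop a confirms that the two black blocks with brass prongs, at (153,237) and (188,247), are the right ones. Crops b and c show three empty clips, the toggle leaning towards the clips, and two modules in the rack. I'll measure next.

```bash
cat > m.py <<'E'
from h import *
def rect(n,mask,z,roi):
    m=np.zeros(mask.shape,np.uint8); x0,y0,x1,y1=roi; m[y0:y1,x0:x1]=mask[y0:y1,x0:x1]
    c=max(cv2.findContours(m,0,1)[0],key=cv2.contourArea)[:,0]
    W=np.array([ray(n,u,v,z)[:2] for u,v in cv2.convexHull(c)[:,0]])
    q=cv2.minAreaRect((W*1000).astype(np.float32)); return np.round(q[0],1),np.round(q[1],1),round(q[2],1)
E
python3 - <<'E'
from m import *
for n,rp,rr in (("top",(212,175,295,245),(325,188,400,230)),("scene",(215,160,292,215),(130,155,195,195))):
    im,D=load(n+"0"); P=cloud(n,D)
    hsv=cv2.cvtColor(im,cv2.COLOR_RGB2HSV); Z=P[...,2]
    m=((Z>.028)&(Z<.06)).astype(np.uint8)
    g=im.min(2)
    print(n,"panel",rect(n,((Z>.0355)&(Z<.07)).astype(np.uint8),.040,rp))
    print(n,"rackZ",rect(n,((Z>.027)&(Z<.038)).astype(np.uint8),.032,rr))
    # brightness mask
    print(n,"rackB",rect(n,((g>100)&(Z>.02)&(Z<.037)).astype(np.uint8),.032,rr))
    # modules
    for lo in (-.36,-.43):
        k=(Z>.045)&(P[...,1]>lo)&(P[...,1]<lo+.065)&(P[...,0]>.42)&(P[...,0]<.56)
        print("  mod",k.sum(),P[k].mean(0).round(4),np.percentile(P[k],[3,97],axis=0).round(4).tolist())
    k=(Z>.095)&(np.abs(P[...,1]-.05)<.04)&(np.abs(P[...,0]-.48)<.08)
    print("  ball",k.sum(),P[k].mean(0).round(4),P[k].max(0).round(4))
    k=(Z>.05)&(Z<.075)&(P[...,0]>.49)&(P[...,0]<.57)&(np.abs(P[...,1])<.13)
    for lo,hi in((-.05,-.01),(-.005,.055),(.058,.12)):
        q=k&(P[...,1]>lo)&(P[...,1]<hi); print("  bars",q.sum(),P[q].mean(0).round(4))
im,D=load("top0"); P=cloud("top",D); Z=P[...,2]
for roi in((140,220,166,252),(175,232,205,262)):
    x0,y0,x1,y1=roi; print("old",rect("top",((Z>.012)&(im.max(2)<75)).astype(np.uint8),.024,roi))
    k=np.zeros(Z.shape,bool);k[y0:y1,x0:x1]=1;k&=Z>.012;print("  all z>12mm",P[k].mean(0).round(4),rect("top",k.astype(np.uint8),.024,roi))
k=(im[...,0].astype(int)-im[...,2]>40);k[:150]=0;k[196:]=0;k[:,:120]=0;k[:,200:]=0
print("tray",rect("top",k.astype(np.uint8),.022,(120,150,200,196)))
print(im[195:215:4,330:400:8].min(2))
E
```

```text
top panel (array([493. ,  15.9]), array([169.6, 209. ]), 4.4)
top rackZ (array([ 491.2, -333.7]), array([ 90. , 191.2]), 7.3)
top rackB (array([ 491.9, -334.9]), array([ 89.2, 188.6]), 7.3)
  mod 147 [ 0.4908 -0.3319  0.0735] [[0.4623, -0.3411, 0.0481], [0.5192, -0.3253, 0.087]]
  mod 154 [ 0.4984 -0.4012  0.0735] [[0.4705, -0.4113, 0.0476], [0.5265, -0.3947, 0.0868]]
  ball 57 [0.4638 0.0486 0.1203] [0.4755 0.0591 0.1274]
  bars 73 [ 0.5331 -0.041   0.0606]
  bars 156 [0.5275 0.0186 0.0604]
  bars 157 [0.5224 0.0886 0.0601]
scene panel (array([488.1,  15.4]), array([203. , 208.9]), 4.6)
scene rackZ (array([ 498.9, -332.7]), array([ 98.3, 190.9]), 7.3)
scene rackB (array([ 497.8, -333.4]), array([ 95.9, 189.9]), 7.3)
  mod 107 [ 0.5017 -0.3309  0.0702] [[0.4683, -0.3392, 0.0471], [0.5275, -0.3252, 0.0862]]
  mod 114 [ 0.5101 -0.4002  0.0696] [[0.4744, -0.4086, 0.0482], [0.5342, -0.3938, 0.0858]]
  ball 42 [0.4751 0.0495 0.1173] [0.4844 0.0612 0.1269]
  bars 42 [ 0.541  -0.0407  0.0611]
  bars 92 [0.535  0.0179 0.0608]
  bars 90 [0.5295 0.0884 0.0611]
old (array([408.2, 331.9]), array([54.1, 34.5]), 1.0)
  all z>12mm [0.4086 0.332  0.0289] (array([412.8, 332. ]), array([63.6, 34.4]), 1.3)
old (array([372.2, 222. ]), array([55.2, 31.9]), 26.8)
  all z>12mm [0.3725 0.2208 0.042 ] (array([376.3, 224.8]), array([65.1, 33.3]), 26.8)
tray (array([602. , 317.4]), array([160. , 112.2]), 86.7)
[[ 90  90  89 111 129 128 128  72  88]
 [ 69 129 129 129  34 129 128  26  88]
 [ 71 128 129 129  37 128 128  30  88]
 [ 81 128 129 129  44 118 128  35  88]
 [ 92 128 128 128  58 102 128  34  91]]
```

Request:
step_arm([
  [[1.6, 4.4, 0], [0, 0, -1.94]],
  [[1.6, 4.4, 0], [0, 0, -1.94]],
  [[1.6, 4.4, 0], [0, 0, -1.94]],
  [[1.6, 4.4, 0], [0, 0, -1.94]],
  [[1.6, 4.4, 0], [0, 0, -1.94]],
  [[1.6, 4.4, 0], [0, 0, -1.94]],
  [[1.6, 4.4, 0], [0, 0, -1.94]],
  [[1.6, 4.4, 0], [0, 0, -1.94]],
  [[1.6, 4.4, 0], [0, 0, -1.94]],
  [[1.6, 4.4, 0], [0, 0, -1.94]],
], fingers=0.7, grip_force=8)

```text
clock: 1.1
tool_pos: [0.4127, -0.13, 0.2387]
eef_rot: [0.999, 0.038, -0.0, 0.0]
contact_force: [0.6, -0.9, 0.2]
opening: 0.701
finger_force: 0.0
```

Run:
```python
from h import *
for u,v,z in [(131,195.5,.062),(187,199,.062),(127,158,.075),(190,160,.075),(133,192,.022),(184,195,.022)]: print(u,v,ray("top",u,v,z).round(4))
for X in[(.605,.318,.022),(.530,.0185,.06),(.471,.0495,.11)]: print(proj("top",X),proj("scene",X))
s=r.get_state();print(s["tool_pos"],s["eef_rot"])
```

```text
131 195.5 [0.5367 0.3929 0.062 ]
187 199 [0.5238 0.22   0.062 ]
127 158 [0.6527 0.4051 0.075 ]
190 160 [0.6446 0.21   0.075 ]
133 192 [0.5538 0.3972 0.022 ]
184 195 [0.5423 0.2347 0.022 ]
[158.19625073 176.00051893] [338.17463772 221.94924818]
[251.86003758 196.390815  ] [253.40258811 186.33448302]
[242.17669749 213.73417801] [265.47983926 165.94381696]
[ 0.41271478 -0.1299502   0.23868446] [ 9.99284038e-01  3.78339155e-02 -7.33619911e-05  3.33805253e-05]
```

Request:
step_arm([
  [[1.45, 4.5, 0], [0, 0, 0]],
  [[1.45, 4.5, 0], [0, 0, 0]],
  [[1.45, 4.5, 0], [0, 0, 0]],
  [[1.45, 4.45, 0], [0, 0, 0]],
  [[0, 0, -3], [0, 0, 0]],
  [[0, 0, -3], [0, 0, 0]],
  [[0, 0, -3], [0, 0, 0]],
  [[0, 0, -3], [0, 0, 0]],
  [[0, 0, -2.8], [0, 0, 0]],
  [[0, 0, 0], [0, 0, 0]],
])

```text
clock: 2.1
tool_pos: [0.4683, 0.0476, 0.088]
eef_rot: [0.999, 0.039, -0.003, 0.0]
contact_force: [-0.6, -0.6, -0.7]
opening: 0.699
finger_force: 0.0
```

Request:
step_arm([
  [[0, 0, 0], [0, 0, 0]],
  [[0, 0, 0], [0, 0, 0]],
  [[0, 0, 0], [0, 0, 0]],
  [[0, 0, 0], [0, 0, 0]],
  [[0, 0, 0], [0, 0, 0]],
  [[0, 0, 0], [0, 0, 0]],
  [[0, 0, 0], [0, 0, 0]],
  [[0, 0, 0], [0, 0, 0]],
  [[0, 0, 0], [0, 0, 0]],
  [[0, 0, 0], [0, 0, 0]],
], fingers=0.1)

```text
clock: 3.1
tool_pos: [0.4715, 0.0477, 0.0911]
eef_rot: [0.999, 0.038, 0.001, -0.0]
contact_force: [1.3, -2.2, 5.7]
opening: 0.274
finger_force: 7.4
```

Request:
step_arm([
  [[-0.8, -0.06, 0.35], [0, 0, 0]],
  [[-0.8, -0.06, 0.25], [0, 0, 0]],
  [[-0.8, -0.06, 0.1], [0, 0, 0]],
  [[-0.8, -0.06, 0], [0, 0, 0]],
  [[-0.8, -0.06, -0.1], [0, 0, 0]],
  [[-0.8, -0.06, -0.25], [0, 0, 0]],
  [[-0.8, -0.06, -0.35], [0, 0, 0]],
  [[-0.3, 0, 0], [0, 0, 0]],
  [[0, 0, 0], [0, 0, 0]],
  [[0, 0, 0], [0, 0, 0]],
])

```text
clock: 4.1
tool_pos: [0.4159, 0.0435, 0.0912]
eef_rot: [0.999, 0.038, 0.005, -0.0]
contact_force: [9.5, -2.7, -5.3]
opening: 0.279
finger_force: 8.4
```

Request:
step_arm([
  [[0, 0, 0], [0, 0, 0]],
  [[0, 0, 0], [0, 0, 0]],
  [[0, 0, 0], [0, 0, 0]],
  [[0, 0, 0], [0, 0, 0]],
  [[0, 0, 0], [0, 0, 0]],
  [[0, 0, 2.5], [0, 0, 0]],
  [[0, 0, 2.5], [0, 0, 0]],
  [[0, 0, 2.5], [0, 0, 0]],
  [[0, 0, 2.5], [0, 0, 0]],
  [[0, 0, 2.5], [0, 0, 0]],
], fingers=0.7)

```text
clock: 5.1
tool_pos: [0.4109, 0.0435, 0.2168]
eef_rot: [0.999, 0.039, -0.0, 0.0]
contact_force: [1.0, -0.3, -0.4]
opening: 0.697
finger_force: 0.0
```

Request:
step_arm([
  [[0.8, -4.2, 0], [0, 0, 0.28]],
  [[0.8, -4.2, 0], [0, 0, 0.28]],
  [[0.8, -4.2, 0], [0, 0, 0.28]],
  [[0.8, -4.2, 0], [0, 0, 0.28]],
  [[0.8, -4.2, 0], [0, 0, 0.28]],
  [[0.8, -4.2, 0], [0, 0, 0.28]],
  [[0.8, -4.2, 0], [0, 0, 0.28]],
  [[0.8, -4.2, 0], [0, 0, 0.28]],
  [[0.8, -4.2, 0], [0, 0, 0.28]],
  [[0, 0, 0], [0, 0, 0]],
])

```text
clock: 6.1
tool_pos: [0.4823, -0.3418, 0.2153]
eef_rot: [0.998, 0.056, 0.0, 0.003]
contact_force: [-0.6, 0.2, -0.3]
opening: 0.701
finger_force: 0.0
```

Run:
```python
from h import *
im,D=snap("scene","s1");P=cloud("scene",D)
Z=P[...,2];k=(Z>.095)&(Z<.14)&(np.abs(P[...,1]-.05)<.04)&(np.abs(P[...,0]-.44)<.1)
print(k.sum(),P[k].mean(0),P[k].max(0))
# module tops
for lo in (-.36,-.43):
    for n,f in(("scene","scene0"),("top","top0")):
        Q=cloud(n,load(f)[1]); z=Q[...,2]
        k=(z>.079)&(z<.095)&(Q[...,1]>lo)&(Q[...,1]<lo+.065)&(Q[...,0]>.42)&(Q[...,0]<.56)
        print(n,k.sum(),Q[k].mean(0).round(4),np.percentile(Q[k],[3,97],axis=0).round(4).tolist())
s=r.get_state();print(s["tool_pos"],s["eef_rot"])
```

```text
45 [0.42585378 0.04595104 0.11270585] [0.43468256 0.05725736 0.12425081]
scene 40 [ 0.4973 -0.3332  0.0833] [[0.469, -0.3415, 0.0797], [0.5263, -0.3258, 0.0864]]
top 72 [ 0.4915 -0.3341  0.0833] [[0.4627, -0.3419, 0.0794], [0.5202, -0.3262, 0.0875]]
scene 40 [ 0.5065 -0.4028  0.0828] [[0.4767, -0.411, 0.0795], [0.5329, -0.3951, 0.0872]]
top 82 [ 0.4985 -0.4034  0.083 ] [[0.4707, -0.4118, 0.0796], [0.5265, -0.3955, 0.0876]]
[ 0.48233489 -0.33768385  0.21513746] [ 9.98325725e-01  5.78372839e-02 -4.03148580e-04  6.58624706e-04]
```

Run:
```python
from h import *
im,D=snap("top","t1");P=cloud("top",D)
def bc(f,n):
    im,D=load(f);P=cloud(n,D);Z=P[...,2];k=(Z>.105)&(Z<.14)&(np.abs(P[...,1]-.05)<.03)&(np.abs(P[...,0]-.44)<.06)
    q=P[k];A=np.c_[2*q,np.ones(len(q))];c=np.linalg.lstsq(A,(q**2).sum(1),rcond=None)[0]
    print(f,len(q),q.mean(0).round(4),np.percentile(q,[2,98],axis=0).round(4).tolist(),"sphere",c[:3].round(4))
for a in(("top0","top"),("t1","top"),("scene0","scene"),("s1","scene")): bc(*a)
s=r.get_state();print(s["tool_pos"])
```

```text
top0 56 [0.464  0.0486 0.1207] [[0.4545, 0.0383, 0.1121], [0.4752, 0.059, 0.1268]] sphere [0.4642 0.0488 0.1154]
t1 61 [0.4161 0.0448 0.1182] [[0.4047, 0.0329, 0.1078], [0.428, 0.0565, 0.1255]] sphere [0.4168 0.0446 0.1123]
scene0 41 [0.4751 0.0496 0.1176] [[0.467, 0.0371, 0.1072], [0.4842, 0.0594, 0.1263]] sphere [0.4707 0.049  0.1138]
s1 39 [0.4254 0.0461 0.1152] [[0.4119, 0.0351, 0.1066], [0.4338, 0.0571, 0.1233]] sphere [0.4222 0.0453 0.1127]
[ 0.48263382 -0.33487148  0.2151106 ]
```

Request:
step_arm([
  [[1.0, 0.1, 0], [0, 0, 0]],
  [[0, 0, -3], [0, 0, 0]],
  [[0, 0, -3], [0, 0, 0]],
  [[0, 0, -3], [0, 0, 0]],
  [[0, 0, -3], [0, 0, 0]],
  [[0, 0, -3], [0, 0, 0]],
  [[0, 0, -1.9], [0, 0, 0]],
  [[0, 0, 0], [0, 0, 0]],
  [[0, 0, 0], [0, 0, 0]],
  [[0, 0, 0], [0, 0, 0]],
], fingers=0.5)

```text
clock: 7.2
tool_pos: [0.4948, -0.3332, 0.0481]
eef_rot: [0.998, 0.061, 0.001, 0.001]
contact_force: [-0.4, -0.1, -0.2]
opening: 0.503
finger_force: 0.0
```

Request:
step_arm([
  [[0, 0, 0], [0, 0, 0]],
  [[0, 0, 0], [0, 0, 0]],
  [[0, 0, 0], [0, 0, 0]],
  [[0, 0, 0], [0, 0, 0]],
  [[0, 0, 0], [0, 0, 0]],
  [[0, 0, 0], [0, 0, 0]],
  [[0, 0, 0], [0, 0, 0]],
  [[0, 0, 0], [0, 0, 0]],
  [[0, 0, 0], [0, 0, 0]],
  [[0, 0, 0], [0, 0, 0]],
], fingers=0.0, grip_force=30)

```text
clock: 8.2
tool_pos: [0.4937, -0.3345, 0.047]
eef_rot: [0.998, 0.06, 0.0, 0.001]
contact_force: [-0.4, -4.6, 2.9]
opening: 0.134
finger_force: 30.0
```

Request:
step_arm([
  [[0, 0, 1.5], [0, 0, 0]],
  [[0, 0, 2.5], [0, 0, 0]],
  [[0, 0, 3.5], [0, 0, 0]],
  [[0, 0, 3.5], [0, 0, 0]],
  [[0, 0, 3], [0, 0, 0]],
  [[0.3, 4.2, 0], [0, 0, -0.5]],
  [[0.3, 4.2, 0], [0, 0, -0.5]],
  [[0.3, 4.2, 0], [0, 0, -0.5]],
  [[0.3, 4.2, 0], [0, 0, -0.5]],
  [[0.3, 4.2, 0], [0, 0, -0.5]],
])

```text
clock: 9.2
tool_pos: [0.507, -0.1199, 0.1862]
eef_rot: [0.999, 0.039, -0.001, -0.001]
contact_force: [-0.1, 0.2, 0.2]
opening: 0.134
finger_force: 30.0
```

Request:
step_arm([
  [[0.32, 4.25, 0], [0, 0, 0]],
  [[0.32, 4.25, 0], [0, 0, 0]],
  [[0.32, 4.25, 0], [0, 0, 0]],
  [[0.32, 4.25, 0], [0, 0, 0]],
  [[0.32, 4.25, 0], [0, 0, 0]],
  [[0, 0, -3], [0, 0, 0]],
  [[0, 0, 0], [0, 0, 0]],
  [[0, 0, 0], [0, 0, 0]],
  [[0, 0, 0], [0, 0, 0]],
  [[0, 0, 0], [0, 0, 0]],
])

```text
clock: 10.2
tool_pos: [0.5248, 0.0879, 0.1576]
eef_rot: [0.999, 0.038, 0.0, 0.0]
contact_force: [-0.4, 0.6, -0.9]
opening: 0.132
finger_force: 30.0
```

Run:
```python
from h import *
s=r.get_state();print(s["tool_pos"],s["eef_rot"],s["contact_force"],s["opening"])
im,D=snap("scene","s2")
cv2.imwrite("pics/d.png",cv2.resize(im[90:230,190:350],None,fx=4,fy=4,interpolation=cv2.INTER_CUBIC)[:,:,::-1])
```

```text
[0.52479353 0.08793771 0.15759393] [9.99288831e-01 3.77043693e-02 4.53050722e-04 8.98309909e-05] [-0.43976524  0.62289099 -0.87398333] 0.13224713080215236
```

View pics/d.png

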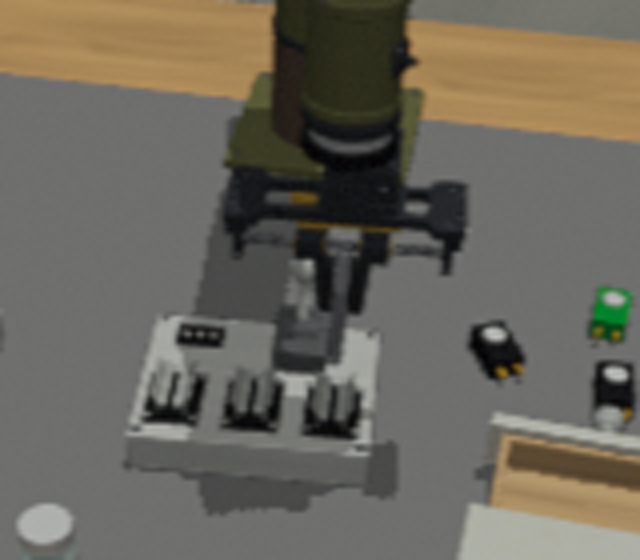

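Request:
step_arm([
  [[0, 0.05, -2], [0, 0, 0]],
  [[0, 0, -2], [0, 0, 0]],
  [[0, 0, -1], [0, 0, 0]],
  [[0, 0, 0], [0, 0, 0]],
  [[0, 0, 0], [0, 0, 0]],
  [[0, 0, -0.2], [0, 0, 0]],
  [[0, 0, -0.2], [0, 0, 0]],
  [[0, 0, -0.2], [0, 0, 0]],
  [[0, 0, -0.2], [0, 0, 0]],
  [[0, 0, 0], [0, 0, 0]],
], grip_force=45)

```text
clock: 11.25
tool_pos: [0.5255, 0.0888, 0.0997]
eef_rot: [0.999, 0.038, 0.001, 0.0]
contact_force: [-0.1, -1.8, 6.0]
opening: 0.133
finger_force: 45.0
```

Request:
step_arm([
  [[0, -0.05, -0.2], [0, 0, 0]],
  [[0, 0, -0.2], [0, 0, 0]],
  [[0, 0, -0.2], [0, 0, 0]],
  [[0, 0, -0.2], [0, 0, 0]],
  [[0, 0, -0.2], [0, 0, 0]],
  [[0, 0, -0.2], [0, 0, 0]],
  [[0, 0, -0.1], [0, 0, 0]],
  [[0, 0, 0], [0, 0, 0]],
  [[0, 0, 0], [0, 0, 0]],
  [[0, 0, 0], [0, 0, 0]],
])

```text
clock: 12.25
tool_pos: [0.5244, 0.0882, 0.0868]
eef_rot: [0.999, 0.038, 0.0, 0.0]
contact_force: [-1.9, -3.9, 13.1]
opening: 0.13
finger_force: 45.0
```

Request:
step_arm([
  [[0, 0, -0.1], [0, 0, 0]],
  [[0, 0, -0.1], [0, 0, 0]],
  [[0, 0, -0.1], [0, 0, 0]],
  [[0, 0, 0], [0, 0, 0]],
  [[0, 0, 0], [0, 0, 0]],
  [[0, 0, 0], [0, 0, 0]],
  [[0, 0, 0], [0, 0, 0]],
  [[0, 0, 0], [0, 0, 0]],
  [[0, 0, 0], [0, 0, 0]],
  [[0, 0, 0], [0, 0, 0]],
])

```text
clock: 13.25
tool_pos: [0.5246, 0.088, 0.0866]
eef_rot: [0.999, 0.038, 0.001, 0.0]
contact_force: [-7.3, -2.8, 40.0]
opening: 0.136
finger_force: 45.0
```

Request:
step_arm([
  [[0, 0, 0.3], [0, 0, 0]],
  [[0, 0, 0], [0, 0, 0]],
  [[0, 0, 0], [0, 0, 0]],
  [[0, 0, 0], [0, 0, 0]],
  [[0, 0, 0], [0, 0, 0]],
  [[0, 0, 2.5], [0, 0, 0]],
  [[0, 0, 2.5], [0, 0, 0]],
  [[0, 0, 2.5], [0, 0, 0]],
  [[0, 0, 2.5], [0, 0, 0]],
  [[0, 0, 2.5], [0, 0, 0]],
], fingers=0.45)

```text
clock: 14.25
tool_pos: [0.5241, 0.089, 0.2114]
eef_rot: [0.999, 0.039, -0.0, 0.0]
contact_force: [0.8, 0.6, -0.2]
opening: 0.451
finger_force: 0.0
```

Request:
step_arm([
  [[-0.2, -4.9, 0], [0, 0, 0.25]],
  [[-0.2, -4.9, 0], [0, 0, 0.25]],
  [[-0.2, -4.9, 0], [0, 0, 0.25]],
  [[-0.2, -4.9, 0], [0, 0, 0.25]],
  [[-0.2, -4.9, 0], [0, 0, 0.25]],
  [[-0.2, -4.9, 0], [0, 0, 0.25]],
  [[-0.2, -4.9, 0], [0, 0, 0.25]],
  [[-0.2, -4.9, 0], [0, 0, 0.25]],
  [[-0.3, -4.9, 0], [0, 0, 0.25]],
  [[-0.3, -4.9, 0], [0, 0, 0.25]],
])

```text
clock: 15.25
tool_pos: [0.5018, -0.4028, 0.2102]
eef_rot: [0.998, 0.061, -0.0, -0.0]
contact_force: [1.4, -0.2, 1.0]
opening: 0.452
finger_force: 0.0
```

Run:
```python
from h import *
s=r.get_state();print(s["tool_pos"],s["eef_rot"])
for n in("scene","top"):
    im,D=snap(n,n+"3");P=cloud(n,D);Z=P[...,2]
    k=(Z>.115)&(Z<.14)&(np.abs(P[...,1]-.088)<.025)&(np.abs(P[...,0]-.525)<.05)
    print(n,k.sum(),P[k].mean(0).round(4),np.percentile(P[k],[3,50,97],axis=0).round(4).tolist())
    k=(Z>.079)&(Z<.095)&(np.abs(P[...,1]+.403)<.035)&(np.abs(P[...,0]-.5)<.05)
    print("  mod1",k.sum(),P[k].mean(0).round(4))
    if n=="top":
        a=cv2.resize(im[160:260,130:410],None,fx=2.8,fy=2.8,interpolation=cv2.INTER_CUBIC);cv2.imwrite("pics/e.png",a[:,:,::-1])
```

```text
[ 0.50182108 -0.40276858  0.21023445] [ 9.98162531e-01  6.05916824e-02 -2.62500030e-04 -3.75887852e-04]
scene 47 [0.531  0.0894 0.1227] [[0.4976, 0.0836, 0.1168], [0.5321, 0.0893, 0.1232], [0.5575, 0.0956, 0.1265]]
  mod1 41 [ 0.5064 -0.4022  0.0834]
top 83 [0.5218 0.0888 0.1227] [[0.4934, 0.0823, 0.1181], [0.5202, 0.0881, 0.1227], [0.55, 0.0941, 0.1269]]
  mod1 5 [ 0.4711 -0.4078  0.0822]
```

View pics/e.png

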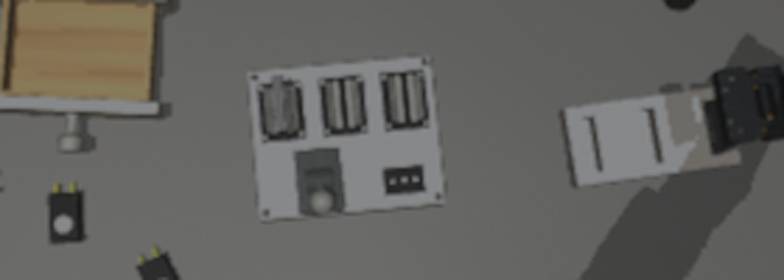

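Module 0 sits in clip 2 with its top at 123–124 mm, so it is fully home. The toggle ball, at (320,200) in the crop, leans to the near edge. Next is the second module.

Request:
step_arm([
  [[0, 0, -2.7], [0, 0, 0]],
  [[0, 0, -2.7], [0, 0, 0]],
  [[0, 0, -2.7], [0, 0, 0]],
  [[0, 0, -2.7], [0, 0, 0]],
  [[0, 0, -2.7], [0, 0, 0]],
  [[0, 0, -2.8], [0, 0, 0]],
  [[0, 0, 0], [0, 0, 0]],
  [[0, 0, 0], [0, 0, 0]],
  [[0, 0, 0], [0, 0, 0]],
  [[0, 0, 0], [0, 0, 0]],
])

```text
clock: 16.35
tool_pos: [0.5034, -0.4016, 0.0494]
eef_rot: [0.998, 0.061, 0.001, 0.001]
contact_force: [0.0, 0.0, -0.6]
opening: 0.451
finger_force: 0.0
```

Request:
step_arm([
  [[0, 0, 0], [0, 0, 0]],
  [[0, 0, 0], [0, 0, 0]],
  [[0, 0, 0], [0, 0, 0]],
  [[0, 0, 0], [0, 0, 0]],
  [[0, 0, 0], [0, 0, 0]],
  [[0, 0, 0], [0, 0, 0]],
  [[0, 0, 0], [0, 0, 0]],
  [[0, 0, 0], [0, 0, 0]],
  [[0, 0, 0], [0, 0, 0]],
  [[0, 0, 0], [0, 0, 0]],
], fingers=0.0, grip_force=45)

```text
clock: 17.35
tool_pos: [0.5029, -0.4036, 0.0483]
eef_rot: [0.998, 0.06, 0.001, 0.002]
contact_force: [1.0, -5.3, 0.6]
opening: 0.135
finger_force: 45.0
```

Request:
step_arm([
  [[0, 0, 1.5], [0, 0, 0]],
  [[0, 0, 2.5], [0, 0, 0]],
  [[0, 0, 3.5], [0, 0, 0]],
  [[0, 0, 3.5], [0, 0, 0]],
  [[0, 0, 1], [0, 0, 0]],
  [[0.37, 3.9, 0], [0, 0, -0.5]],
  [[0.37, 3.9, 0], [0, 0, -0.5]],
  [[0.37, 3.9, 0], [0, 0, -0.5]],
  [[0.37, 3.9, 0], [0, 0, -0.5]],
  [[0.37, 3.9, 0], [0, 0, -0.5]],
])

```text
clock: 18.35
tool_pos: [0.52, -0.2035, 0.1668]
eef_rot: [0.999, 0.039, -0.001, -0.001]
contact_force: [-0.4, -0.4, -1.1]
opening: 0.131
finger_force: 45.0
```

Request:
step_arm([
  [[0.37, 3.92, 0], [0, 0, 0]],
  [[0.37, 3.92, 0], [0, 0, 0]],
  [[0.37, 3.92, 0], [0, 0, 0]],
  [[0.37, 3.92, 0], [0, 0, 0]],
  [[0, 0, 0], [0, 0, 0]],
  [[0, 0, -2], [0, 0, 0]],
  [[0, 0, 0], [0, 0, 0]],
  [[0, 0, 0], [0, 0, 0]],
  [[0, 0, 0], [0, 0, 0]],
  [[0, 0, 0], [0, 0, 0]],
])

```text
clock: 19.35
tool_pos: [0.536, -0.0496, 0.1483]
eef_rot: [0.999, 0.038, 0.0, 0.0]
contact_force: [-0.1, -0.6, 0.0]
opening: 0.131
finger_force: 45.0
```

Request:
step_arm([
  [[-0.05, -0.17, -1.5], [0, 0, 0]],
  [[0, 0, -1.5], [0, 0, 0]],
  [[0, 0, -1], [0, 0, 0]],
  [[0, 0, 0], [0, 0, 0]],
  [[0, 0, 0], [0, 0, 0]],
  [[0, 0, -0.2], [0, 0, 0]],
  [[0, 0, -0.2], [0, 0, 0]],
  [[0, 0, -0.2], [0, 0, 0]],
  [[0, 0, 0], [0, 0, 0]],
  [[0, 0, 0], [0, 0, 0]],
])

```text
clock: 20.35
tool_pos: [0.5357, -0.0516, 0.102]
eef_rot: [0.999, 0.038, 0.001, 0.0]
contact_force: [-0.0, -1.5, 1.8]
opening: 0.135
finger_force: 45.0
```

Request:
step_arm([
  [[0, 0, -0.2], [0, 0, 0]],
  [[0, 0, -0.2], [0, 0, 0]],
  [[0, 0, -0.2], [0, 0, 0]],
  [[0, 0, -0.2], [0, 0, 0]],
  [[0, 0, -0.2], [0, 0, 0]],
  [[0, 0, -0.2], [0, 0, 0]],
  [[0, 0, -0.2], [0, 0, 0]],
  [[0, 0, -0.1], [0, 0, 0]],
  [[0, 0, 0], [0, 0, 0]],
  [[0, 0, 0], [0, 0, 0]],
])

```text
clock: 21.35
tool_pos: [0.5351, -0.0515, 0.0879]
eef_rot: [0.999, 0.038, 0.0, 0.0]
contact_force: [-1.6, -2.3, 14.2]
opening: 0.131
finger_force: 45.0
```

Request:
step_arm([
  [[0, 0, -0.1], [0, 0, 0]],
  [[0, 0, -0.1], [0, 0, 0]],
  [[0, 0, 0], [0, 0, 0]],
  [[0, 0, 0], [0, 0, 0]],
  [[0, 0, 0], [0, 0, 0]],
  [[0, 0, 0], [0, 0, 0]],
  [[0, 0, 0], [0, 0, 0]],
  [[0, 0, 0], [0, 0, 0]],
  [[0, 0, 0], [0, 0, 0]],
  [[0, 0, 0], [0, 0, 0]],
])

```text
clock: 22.35
tool_pos: [0.5352, -0.0518, 0.0877]
eef_rot: [0.999, 0.038, 0.001, 0.001]
contact_force: [-5.2, -2.5, 30.3]
opening: 0.133
finger_force: 45.0
```

Seated on the floor. I'll release, lift, and move clear to check before throwing the toggle.

Request:
step_arm([
  [[0, 0, 0.2], [0, 0, 0]],
  [[0, 0, 0], [0, 0, 0]],
  [[0, 0, 0], [0, 0, 0]],
  [[0, 0, 0], [0, 0, 0]],
  [[0, 0, 0], [0, 0, 0]],
  [[0, 0, 2.5], [0, 0, 0]],
  [[0, 0, 2.5], [0, 0, 0]],
  [[0, 0, 2.5], [0, 0, 0]],
  [[0, 0, 2.5], [0, 0, 0]],
  [[0, 0, 2.5], [0, 0, 0]],
], fingers=0.45)

```text
clock: 23.35
tool_pos: [0.5349, -0.0508, 0.2125]
eef_rot: [0.999, 0.039, -0.0, -0.0]
contact_force: [-0.8, 0.1, -0.1]
opening: 0.451
finger_force: 0.0
```

Request:
step_arm([
  [[-1.2, 0.9, 0], [0, 0, 0]],
  [[-1.2, 0.9, 0], [0, 0, 0]],
  [[-1.2, 0.9, 0], [0, 0, 0]],
  [[-1.2, 0.9, 0], [0, 0, 0]],
  [[-1.2, 0.9, 0], [0, 0, 0]],
  [[-1.2, 0.9, 0], [0, 0, 0]],
  [[-1.2, 0.9, 0], [0, 0, 0]],
  [[-1.2, 0.9, 0], [0, 0, 0]],
  [[-1.2, 0.9, 0], [0, 0, 0]],
  [[-1.2, 0.9, 0], [0, 0, 0]],
])

```text
clock: 24.35
tool_pos: [0.4146, 0.0395, 0.2116]
eef_rot: [0.999, 0.039, -0.0, 0.0]
contact_force: [-0.7, 0.7, 1.0]
opening: 0.453
finger_force: 0.0
```

Run:
```python
from h import *
s=r.get_state();print(s["tool_pos"],s["eef_rot"])
n="scene"; im,D=snap(n,n+"4");P=cloud(n,D);Z=P[...,2]
for c in((.525,.088),(.535,-.052)):
    k=(Z>.11)&(Z<.14)&(np.abs(P[...,1]-c[1])<.025)&(np.abs(P[...,0]-c[0])<.05)
    print(n,k.sum(),np.percentile(P[k],[3,50,97],axis=0).round(4).tolist())
a=cv2.resize(im[60:230,180:350],None,fx=3.5,fy=3.5,interpolation=cv2.INTER_CUBIC);cv2.imwrite("pics/f.png",a[:,:,::-1])
```

```text
[0.41462547 0.03954406 0.21161513] [ 9.99249831e-01  3.87267038e-02 -1.30443318e-04  2.80003336e-05]
scene 52 [[0.4981, 0.0835, 0.1128], [0.5327, 0.0895, 0.1227], [0.5555, 0.0958, 0.1263]]
scene 59 [[0.5062, -0.0578, 0.1115], [0.5401, -0.0495, 0.1221], [0.566, -0.0433, 0.126]]
```

View pics/f.png

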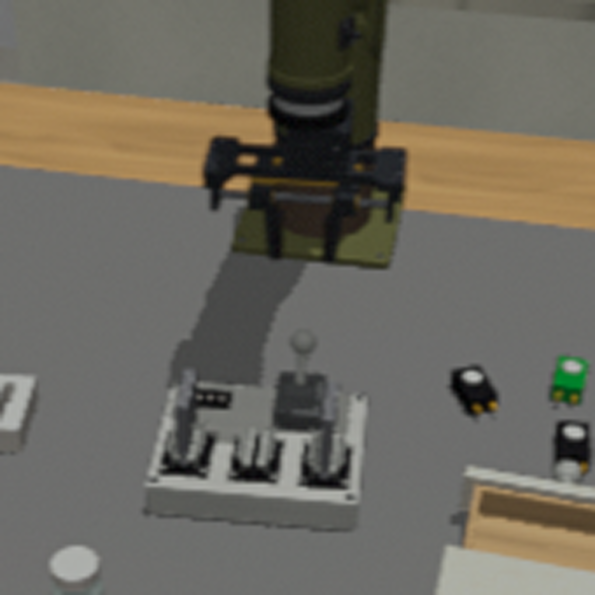

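Both modules stand upright in clips 0 and 2 with tops at about 123 mm, and the toggle, at (303,342) in the crop, is off. I'll throw it back on.

Request:
step_arm([
  [[0.3, 0.55, 0], [0, 0, 0]],
  [[0, 0, -2.4], [0, 0, 0]],
  [[0, 0, -2.4], [0, 0, 0]],
  [[0, 0, -2.4], [0, 0, 0]],
  [[0, 0, -2.4], [0, 0, 0]],
  [[0, 0, -2.4], [0, 0, 0]],
  [[0, 0, 0], [0, 0, 0]],
  [[0, 0, 0], [0, 0, 0]],
  [[0, 0, 0], [0, 0, 0]],
  [[0, 0, 0], [0, 0, 0]],
], grip_force=10)

```text
clock: 25.4
tool_pos: [0.4191, 0.0447, 0.0927]
eef_rot: [0.999, 0.039, 0.001, -0.0]
contact_force: [-0.0, -0.1, -0.0]
opening: 0.447
finger_force: 0.0
```

Request:
step_arm([
  [[0, 0, 0], [0, 0, 0]],
  [[0, 0, 0], [0, 0, 0]],
  [[0, 0, 0], [0, 0, 0]],
  [[0, 0, 0], [0, 0, 0]],
  [[0, 0, 0], [0, 0, 0]],
  [[0, 0, 0], [0, 0, 0]],
  [[0, 0, 0], [0, 0, 0]],
  [[0, 0, 0], [0, 0, 0]],
  [[0, 0, 0], [0, 0, 0]],
  [[0, 0, 0], [0, 0, 0]],
], fingers=0.1)

```text
clock: 26.4
tool_pos: [0.4187, 0.0437, 0.0922]
eef_rot: [0.999, 0.038, 0.001, 0.001]
contact_force: [0.3, -4.5, 6.3]
opening: 0.278
finger_force: 9.7
```

Request:
step_arm([
  [[0.8, 0.06, 0.35], [0, 0, 0]],
  [[0.8, 0.06, 0.25], [0, 0, 0]],
  [[0.8, 0.06, 0.1], [0, 0, 0]],
  [[0.8, 0.06, 0], [0, 0, 0]],
  [[0.8, 0.06, -0.1], [0, 0, 0]],
  [[0.8, 0.06, -0.25], [0, 0, 0]],
  [[0.8, 0.06, -0.35], [0, 0, 0]],
  [[0.4, 0.03, 0], [0, 0, 0]],
  [[0, 0, 0], [0, 0, 0]],
  [[0, 0, 0], [0, 0, 0]],
])

```text
clock: 27.4
tool_pos: [0.4735, 0.048, 0.0907]
eef_rot: [0.999, 0.039, -0.005, 0.001]
contact_force: [-7.0, -4.9, -1.3]
opening: 0.279
finger_force: 10.0
```

Request:
step_arm([
  [[0.3, 0.02, 0], [0, 0, 0]],
  [[0, 0, 0], [0, 0, 0]],
  [[0, 0, 0], [0, 0, 0]],
  [[0, 0, 0], [0, 0, 0]],
  [[0, 0, 0], [0, 0, 0]],
  [[0, 0, 0], [0, 0, 0]],
  [[0, 0, 0], [0, 0, 0]],
  [[0, 0, 0], [0, 0, 0]],
  [[0, 0, 0], [0, 0, 0]],
  [[0, 0, 0], [0, 0, 0]],
])

```text
clock: 28.4
tool_pos: [0.474, 0.048, 0.0905]
eef_rot: [0.999, 0.039, -0.008, 0.001]
contact_force: [-10.7, -5.0, -0.1]
opening: 0.277
finger_force: 9.9
```

Request:
step_arm([
  [[0, 0, 0], [0, 0, 0]],
  [[0, 0, 0], [0, 0, 0]],
  [[0, 0, 0], [0, 0, 0]],
  [[0, 0, 0], [0, 0, 0]],
  [[0, 0, 0], [0, 0, 0]],
  [[0, 0, 2.5], [0, 0, 0]],
  [[0, 0, 2.5], [0, 0, 0]],
  [[0, 0, 2.5], [0, 0, 0]],
  [[0, 0, 2.5], [0, 0, 0]],
  [[0, 0, 2.5], [0, 0, 0]],
], fingers=0.5)

```text
clock: 29.4
tool_pos: [0.4813, 0.0494, 0.2179]
eef_rot: [0.999, 0.039, 0.0, -0.0]
contact_force: [1.2, -0.0, -0.8]
opening: 0.497
finger_force: 0.0
```

Request:
step_arm([
  [[-1.1, 1.8, 0], [0, 0, 2.2]],
  [[-1.1, 1.8, 0], [0, 0, 2.2]],
  [[-1.1, 1.8, 0], [0, 0, 2.2]],
  [[-1.1, 1.8, 0], [0, 0, 2.2]],
  [[-1.1, 1.8, 0], [0, 0, 2.2]],
  [[-1.1, 1.8, 0], [0, 0, 2.2]],
  [[-1.1, 1.8, 0], [0, 0, 2.2]],
  [[-1.1, 1.8, 0], [0, 0, 2.2]],
  [[-1.1, 1.8, 0], [0, 0, 2.2]],
  [[0, 0, 0], [0, 0, 2.6]],
], fingers=0.7)

```text
clock: 30.4
tool_pos: [0.3808, 0.2143, 0.2169]
eef_rot: [0.972, 0.236, 0.0, -0.001]
contact_force: [0.3, 0.2, 1.0]
opening: 0.699
finger_force: 0.0
```

```bash
cat > ball.py <<'E'
from m import *
def bc(f,n):
    im,D=load(f);P=cloud(n,D);Z=P[...,2];k=(Z>.105)&(Z<.14)&(np.abs(P[...,1]-.05)<.03)&(np.abs(P[...,0]-.445)<.06)
    q=P[k];A=np.c_[2*q,np.ones(len(q))];c=np.linalg.lstsq(A,(q**2).sum(1),rcond=None)[0]
    print(f,len(q),q.mean(0).round(4),"sphere",c[:3].round(4))
def olds(n,f):
    im,D=load(f);P=cloud(n,D);Z=P[...,2]
    m=((Z>.012)&(Z<.04)&(im.max(2)<75)&(P[...,0]>.3)&(P[...,0]<.52)&(P[...,1]>.13)&(P[...,1]<.5)).astype(np.uint8)
    for c in cv2.findContours(m,0,1)[0]:
        if cv2.contourArea(c)>25:
            x,y,w,h=cv2.boundingRect(c); print(n,(x,y,w,h),rect(n,m,.024,(x,y,x+w,y+h)))
E
python3 - <<'E'
from ball import *
snap("scene","scene5");snap("top","top5")
bc("scene5","scene");bc("top5","top");olds("top","top5");olds("scene","scene5");olds("top","top0");olds("scene","scene0")
s=r.get_state();print(s["tool_pos"],s["eef_rot"])
E
```

```text
scene5 39 [0.4787 0.0497 0.1163] sphere [0.476  0.0488 0.1133]
top5 59 [0.4688 0.0488 0.1183] sphere [0.4693 0.0488 0.1122]
scene (339, 180, 10, 13) (array([418.1, 332.2]), array([65.4, 32.5]), 1.4)
scene (309, 164, 13, 13) (array([347.9, 224.7]), array([69.7, 37.9]), 26.5)
top (180, 239, 17, 20) (array([372.2, 222. ]), array([55.2, 31.9]), 26.8)
top (147, 229, 12, 18) (array([408.2, 331.9]), array([54.1, 34.5]), 1.0)
scene (339, 180, 10, 13) (array([418.1, 332.2]), array([65.4, 32.5]), 1.4)
scene (308, 171, 13, 11) (array([383. , 221.6]), array([63.8, 36.5]), 26.3)
[0.38204552 0.21202863 0.21686189] [ 9.72467367e-01  2.33038965e-01  1.75898417e-04 -1.73276444e-04]
```

The toggle is now fully on: it moved 53 mm, and its height is the same at both ends. One old block has been knocked to about (0.337, 0.225), and I grasp that one now.

Request:
step_arm([
  [[-1.4, 0.45, 0], [0, 0, 0]],
  [[-1.4, 0.45, 0], [0, 0, 0]],
  [[-1.4, 0.45, 0], [0, 0, 0]],
  [[0, 0, -3.4], [0, 0, 0]],
  [[0, 0, -3.4], [0, 0, 0]],
  [[0, 0, -3.4], [0, 0, 0]],
  [[0, 0, -3.4], [0, 0, 0]],
  [[0, 0, -3.4], [0, 0, 0]],
  [[0, 0, 0], [0, 0, 0]],
  [[0, 0, 0], [0, 0, 0]],
])

```text
clock: 31.5
tool_pos: [0.3423, 0.2256, 0.0746]
eef_rot: [0.971, 0.238, -0.003, 0.002]
contact_force: [-1.0, -0.1, 0.2]
opening: 0.7
finger_force: 0.0
```

Run:
```python
from ball import *
snap("scene","scene6");im,D=snap("top","top6")
olds("top","top6");olds("scene","scene6")
s=r.get_state();print(s["tool_pos"],s["eef_rot"])
im,D=load("scene6")
cv2.imwrite("pics/g.png",cv2.resize(im[100:220,270:390],None,fx=4,fy=4,interpolation=cv2.INTER_CUBIC)[:,:,::-1])
```

```text
top (186, 263, 10, 8) (array([315.8, 213.4]), array([12.5, 31.6]), 25.7)
top (147, 229, 11, 9) (array([422.2, 333.9]), array([31.6, 25.1]), 89.2)
scene (339, 180, 10, 12) (array([418.2, 332.2]), array([65.7, 32.5]), 1.4)
scene (309, 165, 14, 12) (array([347.2, 226.6]), array([69.7, 39. ]), 24.8)
[0.34259239 0.22580203 0.07507232] [ 0.97122776  0.23813357 -0.00247468  0.00170825]
```

View pics/g.png

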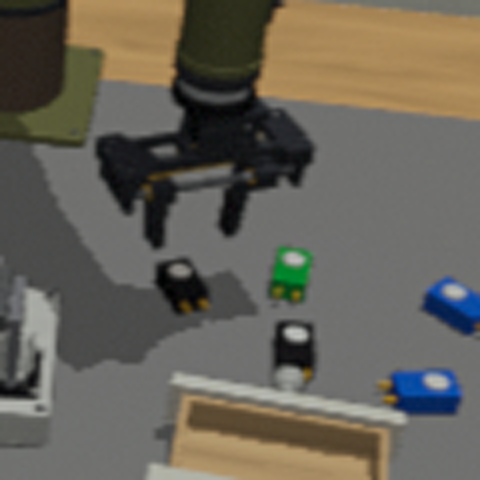

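The view shows the black block at (182,285) in the crop right below the fingers, and the green one at (292,272) clear of them.

Request:
step_arm([
  [[-0.3, -0.1, 0], [0, 0, 0]],
  [[0, 0, -1.1], [0, 0, 0]],
  [[0, 0, -1.1], [0, 0, 0]],
  [[0, 0, -1.1], [0, 0, 0]],
  [[0, 0, -1.1], [0, 0, 0]],
  [[0, 0, -1.1], [0, 0, 0]],
  [[0, 0, -1.1], [0, 0, 0]],
  [[0, 0, 0], [0, 0, 0]],
  [[0, 0, 0], [0, 0, 0]],
  [[0, 0, 0], [0, 0, 0]],
])

```text
clock: 32.6
tool_pos: [0.3549, 0.2334, 0.0271]
eef_rot: [0.971, 0.239, -0.019, 0.008]
contact_force: [0.0, 0.5, -0.1]
opening: 0.7
finger_force: 0.0
```

The arm is at its inner reach limit here (it drifted outward), so I'll tilt the tool with its tips towards the base, about the closing axis.

Request:
step_arm([
  [[0, 0, 1.5], [0, 0, 0]],
  [[0, 0, 1.5], [0, 0, 0]],
  [[0, 0, 0], [-1.1, 2.1, 0]],
  [[0, 0, 0], [-1.1, 2.1, 0]],
  [[0, 0, 0], [-1.1, 2.1, 0]],
  [[0, 0, 0], [-1.1, 2.1, 0]],
  [[0, 0, 0], [-1.1, 2.1, 0]],
  [[0, 0, 0], [-1.1, 2.1, 0]],
  [[0, 0, 0], [0, 0, 0]],
  [[0, 0, 0], [0, 0, 0]],
])

```text
clock: 33.6
tool_pos: [0.3549, 0.2333, 0.057]
eef_rot: [0.961, 0.237, -0.138, 0.037]
contact_force: [-0.3, -0.6, -0.9]
opening: 0.699
finger_force: 0.0
```

Run:
```python
from h import *
from scipy.spatial.transform import Rotation as R
s=r.get_state();M=R.from_quat(s["eef_rot"]).as_matrix();print(s["tool_pos"],"z",M[:,2].round(3),"y",M[:,1].round(3),s["q"].round(2))
```

```text
[0.35491646 0.23331439 0.05698106] z [-0.248 -0.137 -0.959] y [ 0.465 -0.885  0.006] [-0.34  0.93 -0.53  2.01  0.59  0.66 -2.37]
```

Request:
step_arm([
  [[-0.7, -0.35, 0], [0, 0, 0]],
  [[-0.7, -0.35, 0], [0, 0, 0]],
  [[-0.6, -0.35, 0], [0, 0, 0]],
  [[0, 0, -0.9], [0, 0, 0]],
  [[0, 0, -0.9], [0, 0, 0]],
  [[0, 0, -0.9], [0, 0, 0]],
  [[0, 0, -0.9], [0, 0, 0]],
  [[0, 0, -0.9], [0, 0, 0]],
  [[0, 0, 0], [0, 0, 0]],
  [[0, 0, 0], [0, 0, 0]],
])

```text
clock: 34.6
tool_pos: [0.3349, 0.2231, 0.0117]
eef_rot: [0.961, 0.237, -0.139, 0.037]
contact_force: [-0.1, 0.3, 0.3]
opening: 0.702
finger_force: 0.0
```

Request:
step_arm([
  [[0, 0, -0.15], [0, 0, 0]],
  [[0, 0, 0], [0, 0, 0]],
  [[0, 0, 0], [0, 0, 0]],
  [[0, 0, 0], [0, 0, 0]],
  [[0, 0, 0], [0, 0, 0]],
  [[0, 0, 0], [0, 0, 0]],
  [[0, 0, 0], [0, 0, 0]],
  [[0, 0, 0], [0, 0, 0]],
  [[0, 0, 0], [0, 0, 0]],
  [[0, 0, 0], [0, 0, 0]],
], fingers=0.0, grip_force=25)

```text
clock: 35.6
tool_pos: [0.3352, 0.2232, 0.0106]
eef_rot: [0.961, 0.237, -0.138, 0.037]
contact_force: [1.1, 0.1, 5.8]
opening: 0.384
finger_force: 25.0
```

Request:
step_arm([
  [[0, 0, 2], [0, 0, 0]],
  [[0, 0, 3], [0, 0, 0]],
  [[0, 0, 3.5], [0, 0, 0]],
  [[0, 0, 3.5], [0, 0, 0]],
  [[2, 0.5, 0], [1.1, -2.1, 0]],
  [[2, 0.5, 0], [1.1, -2.1, 0]],
  [[2, 0.5, 0], [1.1, -2.1, 0]],
  [[2, 0.5, 0], [1.1, -2.1, 0]],
  [[2, 0.5, 0], [1.1, -2.1, 0]],
  [[2, 0.5, 0], [1.1, -2.1, 0]],
])

```text
clock: 36.6
tool_pos: [0.4566, 0.2533, 0.1298]
eef_rot: [0.971, 0.239, -0.017, 0.008]
contact_force: [-0.3, 0.7, -0.8]
opening: 0.384
finger_force: 25.0
```

Request:
step_arm([
  [[2, 0.3, 0], [0, 0, -3.3]],
  [[2, 0.3, 0], [0, 0, -3.3]],
  [[2, 0.3, 0], [0, 0, -3.3]],
  [[2, 0.3, 0], [0, 0, -3.3]],
  [[2, 0.3, 0], [0, 0, -3.3]],
  [[1.5, 0.3, 0], [0, 0, -3.3]],
  [[1.5, 0.2, 0], [0, 0, -3.3]],
  [[1.5, 0.2, 0], [0, 0, -3.3]],
  [[0, 0, 0], [0, 0, -3.3]],
  [[0, 0, 0], [0, 0, 0]],
])

```text
clock: 37.6
tool_pos: [0.6009, 0.2748, 0.1297]
eef_rot: [1.0, -0.018, -0.019, 0.003]
contact_force: [-0.2, -0.4, -1.0]
opening: 0.382
finger_force: 25.0
```

```bash
cat > st.py <<'E'
from ball import *
from scipy.spatial.transform import Rotation as R
def st():
    s=r.get_state();M=R.from_quat(s["eef_rot"]).as_matrix();print(s["clock"],s["tool_pos"].round(4),"z",M[:,2].round(3),"yaw",np.degrees(np.arctan2(-M[1,1],-M[0,1])).round(1),s["q"].round(2),s["contact_force"].round(1),s["opening"])
E
python3 - <<'E'
from st import *
st()
im,D=snap("scene","s7");P=cloud("scene",D)
k=(P[...,0]>.52)&(P[...,0]<.68)&(P[...,1]>.2)&(P[...,1]<.42)&(P[...,2]>.09)&(P[...,2]<.15)
print(k.sum(),P[k].mean(0).round(3))
cv2.imwrite("pics/k.png",cv2.resize(im[130:260,280:400],None,fx=4,fy=4,interpolation=cv2.INTER_CUBIC)[:,:,::-1])
E
```

```text
37.6 [0.6009 0.2748 0.1297] z [-0.039 -0.005 -0.999] yaw 87.9 [-0.26  0.91 -0.46  1.49  0.45  0.88 -2.47] [-0.2 -0.4 -1. ] 0.3817613177772672
206 [0.614 0.276 0.141]
```

View pics/k.png

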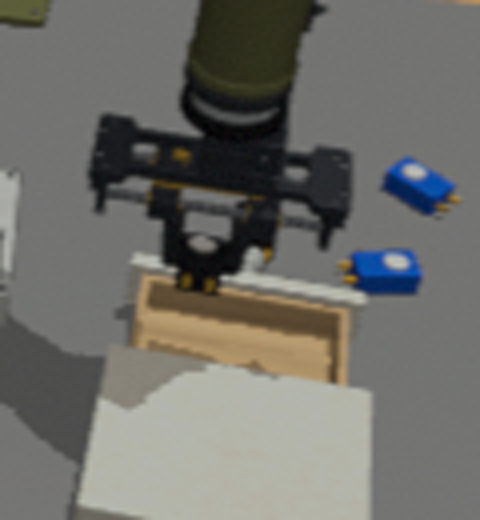

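The gripper holds the black block over the right part of the drawer, with the prongs at (200,282) in the crop. I lower it with the grasp tilt restored so that it lands flat.

Request:
step_arm([
  [[-0.2, 0.3, -1], [0, 2.3, 0]],
  [[0, 0, -1], [0, 2.3, 0]],
  [[0, 0, -1], [0, 2.3, 0]],
  [[0, 0, -1], [0, 2.3, 0]],
  [[0, 0, -1], [0, 2.3, 0]],
  [[0, 0, -1], [0, 1.5, 0]],
  [[0, 0, -1], [0, 0, 0]],
  [[0, 0, -1], [0, 0, 0]],
  [[0, 0, -1], [0, 0, 0]],
  [[0, 0, 0], [0, 0, 0]],
])

```text
clock: 38.65
tool_pos: [0.5968, 0.2777, 0.0389]
eef_rot: [0.991, -0.017, -0.134, 0.006]
contact_force: [-0.6, -0.8, -1.4]
opening: 0.383
finger_force: 25.0
```

Request:
step_arm([
  [[0, 0, 0], [0, 0, 0]],
  [[0, 0, 0], [0, 0, 0]],
  [[0, 0, 0], [0, 0, 0]],
  [[0, 0, 0], [0, 0, 0]],
  [[0, 0, 0], [0, 0, 0]],
  [[0, 0, 0], [0, 0, 0]],
  [[0, 0, 3], [0, 0, 0]],
  [[0, 0, 3.5], [0, 0, 0]],
  [[0, 0, 3.5], [0, 0, 0]],
  [[0, 0, 2.5], [0, 0, 0]],
], fingers=0.5)

```text
clock: 39.65
tool_pos: [0.5987, 0.2787, 0.168]
eef_rot: [0.991, -0.017, -0.132, 0.004]
contact_force: [0.9, 1.0, -0.4]
opening: 0.497
finger_force: 0.0
```

Request:
step_arm([
  [[-2, 0.5, 0], [0, -2.5, 0.4]],
  [[-2, 0.5, 0], [0, -2.5, 0.4]],
  [[-2, 0.6, 0], [0, -2.5, 0.4]],
  [[-2, 0.6, 0], [0, -2.5, 0.4]],
  [[-2, 0.6, 0], [0, -2.5, 0.4]],
  [[-2, 0.6, 0], [0, -2.5, 0.4]],
  [[-2, 0.6, 0], [0, 0, 0.3]],
  [[-2, 0.6, 0], [0, 0, 0.3]],
  [[-2, 0.6, 0], [0, 0, 0]],
  [[-1, 0.1, 0], [0, 0, 0]],
], fingers=0.7)

```text
clock: 40.65
tool_pos: [0.4061, 0.3324, 0.1658]
eef_rot: [1.0, 0.01, -0.003, 0.005]
contact_force: [0.5, 0.6, 0.9]
opening: 0.699
finger_force: 0.0
```

Run:
```python
from st import *
im,D=snap("scene","scene8");im2,D2=snap("top","top8")
olds("scene","scene8");olds("top","top8");st()
a=cv2.resize(im[130:270,290:390],None,fx=4,fy=4,interpolation=cv2.INTER_CUBIC)
b=cv2.resize(im2[130:270,90:190],None,fx=4,fy=4,interpolation=cv2.INTER_CUBIC)
cv2.imwrite("pics/l.png",np.hstack([a,b])[:,:,::-1])
```

```text
scene (339, 180, 11, 13) (array([418.3, 333.7]), array([66. , 35.5]), 1.4)
40.75 [0.4068 0.3316 0.1657] z [-0.005 -0.011 -1.   ] yaw 91.1 [-0.61  0.68 -0.27  1.93  0.31  0.59 -2.64] [-0.2  1.4 -0.2] 0.6979753275270539
```

View pics/l.png

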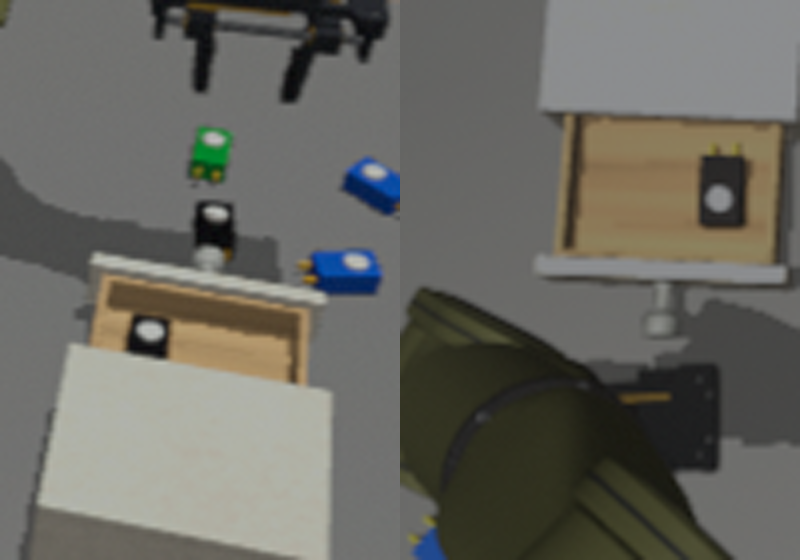

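The first block lies flat in the drawer, at (722,190) in the right half. Joint 7 is near its limit, so I turn the yaw a little positive and descend on the second block.

Request:
step_arm([
  [[0.1, 0, 0], [0, 0, 2.5]],
  [[0, 0, -1], [0, 0, 2.5]],
  [[0, 0, -2.5], [0, 0, 0]],
  [[0, 0, -2.5], [0, 0, 0]],
  [[0, 0, -2.5], [0, 0, 0]],
  [[0, 0, -2.5], [0, 0, 0]],
  [[0, 0, -2.5], [0, 0, 0]],
  [[0, 0, 0], [0, 0, 0]],
  [[0, 0, 0], [0, 0, 0]],
  [[0, 0, 0], [0, 0, 0]],
])

```text
clock: 41.75
tool_pos: [0.4099, 0.3313, 0.0312]
eef_rot: [0.999, 0.051, -0.001, 0.005]
contact_force: [0.2, -0.3, 0.6]
opening: 0.696
finger_force: 0.0
```

Run:
```python
from st import *
st()
```

```text
41.75 [0.4099 0.3313 0.0312] z [-0.002 -0.01  -1.   ] yaw 95.9 [-0.7   0.91 -0.12  1.99  0.38  0.28 -2.61] [ 0.2 -0.3  0.6] 0.6955116884381962
```

Request:
step_arm([
  [[0, 0, -0.8], [0, 0, 0]],
  [[0, 0, -0.8], [0, 0, 0]],
  [[0, 0, -0.8], [0, 0, 0]],
  [[0, 0, 0], [0, 0, 0]],
  [[0, 0, 0], [0, 0, 0]],
  [[0, 0, 0], [0, 0, 0]],
  [[0, 0, 0], [0, 0, 0]],
  [[0, 0, 0], [0, 0, 0]],
  [[0, 0, 0], [0, 0, 0]],
  [[0, 0, 0], [0, 0, 0]],
])

```text
clock: 42.75
tool_pos: [0.4092, 0.3311, 0.0065]
eef_rot: [0.999, 0.052, -0.002, 0.005]
contact_force: [0.3, -0.6, -0.2]
opening: 0.697
finger_force: 0.0
```

Request:
step_arm([
  [[0, 0, 0], [0, 0, 0]],
  [[0, 0, 0], [0, 0, 0]],
  [[0, 0, 0], [0, 0, 0]],
  [[0, 0, 0], [0, 0, 0]],
  [[0, 0, 0], [0, 0, 0]],
  [[0, 0, 0], [0, 0, 0]],
  [[0, 0, 0], [0, 0, 0]],
  [[0, 0, 0], [0, 0, 0]],
  [[0, 0, 0], [0, 0, 0]],
  [[0, 0, 0], [0, 0, 0]],
], fingers=0.0)

```text
clock: 43.75
tool_pos: [0.4091, 0.3312, 0.0064]
eef_rot: [0.999, 0.052, -0.002, 0.005]
contact_force: [-0.0, 0.1, -0.2]
opening: 0.382
finger_force: 25.0
```

Request:
step_arm([
  [[0, 0, 2], [0, 0, 0]],
  [[0, 0, 3], [0, 0, 0]],
  [[0, 0, 4], [0, 0, 0]],
  [[0, 0, 3.5], [0, 0, 0]],
  [[2.2, 0.2, 0], [0, 0, 0]],
  [[3, 0.3, 0], [0, 0, 0]],
  [[3, 0.3, 0], [0, 0, 0]],
  [[3, 0.3, 0], [0, 0, -1]],
  [[3, 0.3, 0], [0, 0, -1]],
  [[3, 0.3, 0], [0, 0, -1]],
])

```text
clock: 44.75
tool_pos: [0.582, 0.3476, 0.1312]
eef_rot: [1.0, 0.025, -0.003, 0.006]
contact_force: [1.0, -0.5, -0.7]
opening: 0.381
finger_force: 25.0
```

Request:
step_arm([
  [[1.8, 0, 0], [0, 0, -1]],
  [[0, 0, 0], [0, 0, -1]],
  [[0, 0, -1], [0, 0, -1]],
  [[0, 0, -2], [0, 0, -1]],
  [[0, 0, -2], [0, 0, -1]],
  [[0, 0, -2], [0, 0, 0]],
  [[0, 0, -1], [0, 0, 0]],
  [[0, 0, 0], [0, 0, 0]],
  [[0, 0, 0], [0, 0, 0]],
  [[0, 0, 0], [0, 0, 0]],
])

```text
clock: 45.75
tool_pos: [0.5996, 0.3487, 0.0527]
eef_rot: [1.0, -0.018, -0.002, 0.005]
contact_force: [0.3, -0.1, -0.1]
opening: 0.386
finger_force: 25.0
```

Run:
```python
from st import *
st()
```

```text
45.75 [0.5996 0.3487 0.0527] z [-0.004 -0.009 -1.   ] yaw 87.9 [-0.49  1.02 -0.22  1.44  0.29  0.72 -2.43] [ 0.3 -0.1 -0.1] 0.3858831292457155
```

Request:
step_arm([
  [[0, 0, -0.7], [0, 0, 0]],
  [[0, 0, -0.7], [0, 0, 0]],
  [[0, 0, -0.6], [0, 0, 0]],
  [[0, 0, 0], [0, 0, 0]],
  [[0, 0, 0], [0, 0, 0]],
  [[0, 0, 0], [0, 0, 0]],
  [[0, 0, 0], [0, 0, 0]],
  [[0, 0, 0], [0, 0, 0]],
  [[0, 0, 0], [0, 0, 0]],
  [[0, 0, 0], [0, 0, 0]],
])

```text
clock: 46.75
tool_pos: [0.5991, 0.3482, 0.0315]
eef_rot: [1.0, -0.018, -0.002, 0.005]
contact_force: [-0.0, 0.3, 0.0]
opening: 0.385
finger_force: 25.0
```

Request:
step_arm([
  [[0, 0, 0], [0, 0, 0]],
  [[0, 0, 0], [0, 0, 0]],
  [[0, 0, 0], [0, 0, 0]],
  [[0, 0, 0], [0, 0, 0]],
  [[0, 0, 0], [0, 0, 0]],
  [[0, 0, 0], [0, 0, 0]],
  [[0, 0, 3], [0, 0, 0]],
  [[0, 0, 4], [0, 0, 0]],
  [[0, 0, 4], [0, 0, 0]],
  [[0, 0, 4], [0, 0, 0]],
], fingers=0.48)

```text
clock: 47.75
tool_pos: [0.5989, 0.348, 0.1829]
eef_rot: [1.0, -0.018, -0.003, 0.005]
contact_force: [0.6, 0.0, -0.4]
opening: 0.478
finger_force: 0.0
```

Request:
step_arm([
  [[-3, -1, 1], [0, 0, 0]],
  [[-3, -1, 1], [0, 0, 0]],
  [[-3, -2, 1], [0, 0, 0]],
  [[-3, -2, 1], [0, 0, 0]],
  [[-2, -3, 1], [0, 0, 0]],
  [[-1, -4, 0], [0, 0, 0]],
  [[0, -4, 0], [0, 0, 0]],
  [[0, -4, 0], [0, 0, 0]],
  [[0, 0, 0], [0, 0, 0]],
  [[0, 0, 0], [0, 0, 0]],
])

```text
clock: 48.75
tool_pos: [0.4494, 0.1374, 0.2317]
eef_rot: [1.0, -0.019, -0.002, 0.005]
contact_force: [-0.8, -0.4, 0.9]
opening: 0.486
finger_force: 0.0
```

Run:
```python
from st import *
im,D=snap("scene","scene9");im2,D2=snap("top","top9")
bc("scene9","scene");bc("top9","top");olds("scene","scene9");st()
P=cloud("scene",D);Z=P[...,2]
for c in((.525,.088),(.535,-.052)):
    k=(Z>.11)&(Z<.14)&(np.abs(P[...,1]-c[1])<.025)&(np.abs(P[...,0]-c[0])<.05);print(np.percentile(P[k],[3,50,97],axis=0).round(4).tolist())
# change vs start of untouchables
a0=load("scene0")[0].astype(int);d=np.abs(a0-im).max(2)>40;print("diff jar/cone/cup/wood",d[195:240,190:212].sum(),d[205:238,148:172].sum(),d[200:216,122:140].sum(),d[232:278,230:256].sum())
cv2.imwrite("pics/z.png",np.hstack([cv2.resize(im[130:290,110:390],(560,320)),cv2.resize(im2[120:280,90:190],(200,320))])[:,:,::-1])
```

```text
scene9 40 [0.4785 0.0496 0.1158] sphere [0.4743 0.0496 0.1125]
top9 20 [0.4688 0.0416 0.1172] sphere [0.4689 0.0429 0.1139]
48.85 [0.4493 0.1395 0.2316] z [-0.004 -0.009 -1.   ] yaw 88.0 [-0.21  0.51 -0.29  2.02  0.25  0.65 -2.27] [-0.3  0.8 -0.2] 0.47825766662329444
[[0.4976, 0.0834, 0.1119], [0.5342, 0.0897, 0.1226], [0.5579, 0.0958, 0.1259]]
[[0.5065, -0.0578, 0.1119], [0.5418, -0.0492, 0.1225], [0.5659, -0.044, 0.1251]]
diff jar/cone/cup/wood 0 0 0 0
```

View pics/z.png

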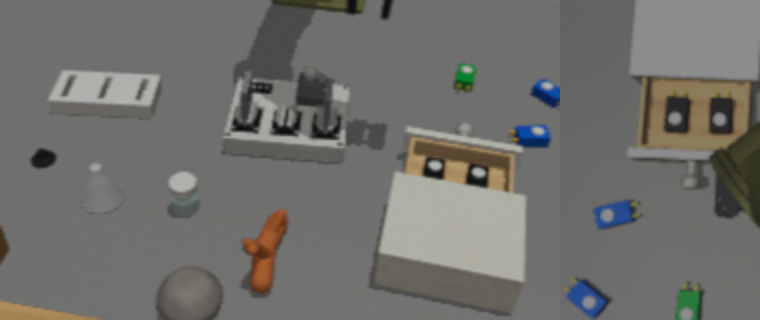

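The final view shows both black blocks in the drawer, the modules in clips 0 and 2, an empty rack and the toggle on. The cone, cup, driftwood and jar have not moved, so I'm handing in.

```bash
python3 -c "
from plant import r
print(r.finish_job())"
```

```text
the job is handed in; nothing more can be done
None
```

I handed the job in with the toggle off first and back fully on last, both grey modules home in clips 0 and 2, both black timer blocks in the drawer, and the cone, suction cup, driftwood and jar unmoved in the final image check.

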